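# Reset a locked-out throttle valve

## Task

Lift the lockout saddle off the throttle valve's lever and set it down in the shallow metal tray. Then swing the lever round until it points along the set pointer, and let go of it there. Do not force the lever while the saddle is still on it, and do not shift the pointer.

Things in the scene. Friction and masses are not known exactly. Their poses are not given: they have to be found in the camera images.
- spindle (a point): Throttle valve: brass valve and copper pipe on a fixed steel foot plate (100x180 mm) under a thin fan-shaped graduated quadrant plate (radius 95 mm). Point: on the lever's upright pivot axis at the quadrant's top face, 73 mm above the table. x along the quadrant's middle, away from the robot (turned up to 0.3 rad), z up. The pivot's hub and nut (28 mm wide) stand 32 mm above it.
- lever (a joint): Lever angle, rad: 0 = shut, where the lever points 50 degrees clockwise (from above) of the spindle's x axis; grows anticlockwise to 1.75. Starts at 0. Flat steel bar 16 mm wide, reaching 130 mm from the pivot, its faces 15 and 25 mm above the quadrant. Friction holds it where it is left; about 2.5 N at the grip moves it.
- lever_grip (a point): Centre of the lever's upright round black grip: 24 mm across, 50 mm tall, standing on the bar 115 mm from the pivot axis. The point is half-way up it, 50 mm above the quadrant's top face. x outward along the lever, z up.
- pointer (a joint): Angle of the set pointer, rad, on the lever's axis with the same zero and direction: the lever points along the pointer when both joints read the same. Differs from start to start (0.6 to 1.4).
- pointer_tip (a point): Brass clamp screw (14 mm across) near the outer end of the set pointer, a flat dark finger lying on the quadrant, 10 mm wide (18 at its outer end), reaching 62 to 153 mm from the pivot axis. The point is 144 mm from the axis; x outward along the pointer. Pointer and screw rise 12 mm above the quadrant and pass below the lever bar. It stays put unless pushed.
- saddle_tab (a point): Lockout saddle: loose grey metal U-piece, open below, with a grip tab on top; 44 mm long, 32 wide, 74 tall, about 0.2 kg. Point: centre of the tab, 54 mm above the feet; tab 12 mm thick (y), 36 long (x), 34 to 74 mm above the feet. x along the lever, z up. Starts on the quadrant astride shut lever and lug, 62 mm from the pivot axis, 3 mm play a side; lifts straight off, clear after 32 mm.
- lock_lug (a point): Where the saddle's feet stand at the start: on the quadrant's top face, at the fixed steel lug (16 mm wide, 32 long, 12 tall) below the shut lever. z up.
- tray: Shallow open aluminium tray fixed on the table to the left of the valve: 150 mm (x) by 120 mm (y), 25 mm tall, walls and floor 4 mm thick. Origin: centre of its underside. z up.
Not all that is in view belongs to the job. Leave any purple look-alike of the part that bears saddle_tab alone.

How it is judged:
By the outcome, as a careful person would: the job done as asked, in the order asked, and still so for the second after the job is handed in, with the robot touching nothing.
It also fails if it takes over 56 s, if anything falls off the work surface, if the arm or the gripper's body presses on something with over 40 N, if the wrist force passes 120 N, or if a joint passes its speed limit or range.

## Robot

A 6-joint arm with a two-finger parallel gripper is mounted at the origin on the work surface; the furniture and walls round the work are solid. World frame = base frame: x ahead of the robot, y to its left, z up, the work surface at z = 0. Lengths are in m, angles in degrees, forces in N, time in s.
With the tool pointing down it reaches from about 0.25 to 0.725 m from the base axis. Payload 9.7 kg.
Tool frame: the origin (TCP) lies on the centre line of the jaws, within the pads' length; the fingertips stand 19 mm ahead of it and the grasp point (between the pads) is the TCP; z points along the fingers, y is the direction in which the jaws open and shut (so a half turn about z gives the same grasp; the last joint's range is limited). The gripper opens to 85 mm and grips with 20 to 120 N. Pads are 22 mm wide; open, the fingers measure 114 mm over their backs; the gripper's body (76 mm by 85 mm) begins 54 mm behind the grasp point. The pads swing forward as they close: fully open they stand 13 mm farther back than shut.
Start: joints at [-71.505, 4.979, 10.078, 95.1, 0, 90], TCP at [0.174, -0.522, 0.229] pointing down, gripper open.
Joint ranges: [-179.16, 179.16], [-48.56, 103.87], [-65.8, 70.77], [-126.05, 130.52], [-82.76, 87.17], [-180, 180]. Speed limits (degrees/s): [127.2, 127.2, 147.25, 180, 180, 180].

## Interface

Orientations are given as [roll, pitch, yaw] about the fixed x, y, z axes, in that order (R = Rz(yaw) Ry(pitch) Rx(roll)).
In Python, from workcell import bot gives the robot as it stands.
- The arm moves only by the tool servo_tool, never from a script. Its argument "motion" is a list that holds one entry, the list of rows, each a list of 6 numbers: the shift along the tool's x, y, z in mm, then the turn, a rotation vector about the tool's x, y, z in rad. A call has 1 to 5 rows; each row shifts and turns the commanded pose from where the row before left it, along the tool's axes as they then stand; what a row does not reach is not made up. A row lasts 1/10 s, in which the tool goes at most 50 mm and 8.59 degrees, less where a joint would pass 70% of its speed; a pose out of reach is approached as far as the arm can. A call is refused whole if a number of a shift passes 50 or a number of a turn 0.15, either way. A call with a gripper value outside its range is refused whole. "gripper" is the finger opening in mm, from 0 to 85.4, set as the call begins (left out, the last holds). The fingers move at their own pace and stop on an object; "newtons" is the grip in N (left out, the last holds). Time passes only in rows, so rows that do not move let the fingers close. It gives the time, the measured TCP pose, the force and the opening at its end, in the units of the state.
- bot.get_obs(): the state, without advancing time (a new reading comes with each control period).
- bot.camera(name): name is "scene" or "top" or "wrist"; returns a dict with "color" (384x512x3 uint8, red, green, blue), "fx", "fy", "cx", "cy" (pixels), "k1" (the pictures are not rectified: a ray, as slopes to the right and down, at radius r is drawn at 1 + k1 r^2 times it, then the intrinsics apply), "R" (3x3) and "t" (3): a world point X has camera coordinates R X + t. Camera axes: x right, y down, z forward; pixel columns grow to the right and rows downward; lengths in m; the calibration is good to about 2 mm. A picture is of the moment at which its call begins. There is no depth.
- bot.job_done(): hands the job in, once; it reports no verdict.
Trained networks look in a picture, given as the dict that the camera call returned (one of the last four; its "shot" number tells which), for a name from the list of things; names that differ only in an ending like _2 or _b are one class to them, and where a whole thing is asked for, a point or a joint stands for the part that bears it (a point fixed in the world has none). Each returns a list of dicts, best first, with "confidence" (0 to 1); they miss things now and then, are a little off and sometimes report something else, mostly with a low value. They report only what shows in the picture. A call takes as long as a camera call. They do not tell look-alikes from the thing itself.
- bot.look_for(picture, label): "rect" ([left, top, width, height] in pixels, round what is visible of it).
The state is a dict: "time": time; "q": joint angles; "qd": joint speeds; "joint_efforts": joint torques, N m; "ee_pos": TCP position; "tcp_rot": TCP orientation; "wrist_force": force on the tool from outside, world axes, zero at the start; "torque": the same for the moment, N m; "opening": finger opening in m.
Only numpy, scipy, OpenCV 4.12 (cv2) and the standard library are available. Lean on these libraries where they do the work, as an engineer would, in place of code of your own. Each camera call takes 0.05 s, during which the arm holds its last target.

## Working session

There is one attempt and no reset: what is moved stays moved. The work goes in short steps, Python scripts to look and compute and a tool call to move; the robot and the scene stay as the last step left them, time stands still between calls to the robot, and variables do not carry over. Pictures are saved under pics/ and viewed, and the job is handed in when it is done.

Besides the shell and the picture viewer there is one more tool, called after "Emit:" in YAML: its name, and indented under it one key for each argument. servo_tool: Moves the arm, as the interface text tells. Its arguments: {"type":"object","properties":{"motion":{"type":"array","items":{"type":"array","items":{"type":"array","items":{"type":"number"}}}},"gripper":{"type":"number"},"newtons":{"type":"number"}},"required":["motion"]}

```bash
mkdir -p pics; ls; python3 - <<'E'
from workcell import bot
import cv2, numpy as np
o=bot.get_obs(); print(o)
for n in ["scene","top","wrist"]:
    p=bot.camera(n)
    cv2.imwrite(f"pics/a_{n}.png",p["color"][:,:,::-1])
    print(n,p["fx"],p["fy"],p["cx"],p["cy"],p["k1"],np.round(p["R"],4).tolist(),np.round(p["t"],4).tolist())
    for l in ["spindle","lever","lever_grip","pointer","pointer_tip","saddle_tab","tray"]:
        try: print(l,[(d["rect"],round(d["confidence"],2)) for d in bot.look_for(p,l)][:3])
        except Exception as e: print(l,e)
E
```

```text
pics
{'time': 0.0, 'q': array([-7.15051229e+01,  5.01187518e+00,  1.00325972e+01,  9.50994259e+01,
        1.26631295e-03,  9.00008782e+01]), 'qd': array([-0.01042437,  0.11453033, -0.01929587, -0.05667316, -0.11596975,
       -0.04932529]), 'joint_efforts': array([ 1.33340363e-03, -5.20392144e+01,  4.64797318e+01,  1.68130727e-02,
       -3.82021130e-05, -1.17068288e-05]), 'ee_pos': array([ 0.17440038, -0.52136271,  0.22865901]), 'tcp_rot': array([-1.79921296e+02, -1.26510547e-03,  1.84939972e+01]), 'wrist_force': array([ 0.09770469, -0.87889434,  0.39763041]), 'torque': array([-0.03644958,  0.0432682 , -0.01365099]), 'opening': 0.08511313896780566}
scene 394.1934254939321 394.1934254939321 254.9437322117209 192.58794898278165 -0.011874124559942932 [[-0.8139, -0.5807, -0.0158], [-0.266, 0.3968, -0.8785], [0.5164, -0.7109, -0.4775]] [0.439, 0.2182, 0.6403]
spindle [([255.9, 152.2, 28.6, 60.6], 0.74), ([221.7, 154.3, 87.4, 109.0], 0.73)]
lever [([256.0, 154.1, 26.0, 57.5], 0.72)]
lever_grip [([257.9, 152.8, 24.6, 58.0], 0.59)]
pointer [([218.3, 180.8, 35.3, 15.9], 0.57)]
pointer_tip [
[... 429 characters left out ...]
.0, 166.4, 45.4, 52.0], 0.65)]
lever_grip [([242.8, 162.6, 46.6, 54.4], 0.61)]
pointer [([247.3, 148.3, 7.7, 34.2], 0.64), ([240.3, 161.9, 48.0, 55.5], 0.42)]
pointer_tip [([246.2, 146.5, 11.5, 36.4], 0.68), ([207.9, 151.0, 83.7, 90.9], 0.63), ([242.8, 163.9, 44.8, 52.0], 0.36)]
saddle_tab [([304.8, 182.5, 15.7, 21.6], 0.83), ([251.5, 177.1, 23.6, 23.1], 0.65)]
tray [([144.7, 195.7, 54.3, 66.8], 0.81)]
wrist 284.0592766607069 284.0592766607069 254.2102336892425 193.44328827995773 -0.05891366096456401 [[0.3165, -0.9486, -0.0004], [-0.9054, -0.3022, 0.2984], [-0.2832, -0.0941, -0.9544]] [-0.5496, -0.0389, 0.3801]
spindle []
lever []
lever_grip []
pointer []
pointer_tip []
saddle_tab []
tray []
```

```bash
python3 - <<'E'
import cv2
a=cv2.imread("pics/a_scene.png");b=cv2.imread("pics/a_top.png")
cv2.imwrite("pics/b_scene.png",cv2.resize(a[130:340,150:350],None,fx=2.85,fy=2.85,interpolation=cv2.INTER_CUBIC))
cv2.imwrite("pics/b_top.png",cv2.resize(b[130:280,135:335],None,fx=4,fy=4,interpolation=cv2.INTER_CUBIC))
E
```

```text
(no output)
```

View pics/a_scene.png

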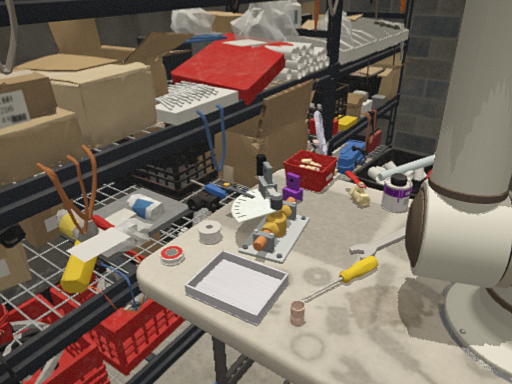

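View pics/a_top.png

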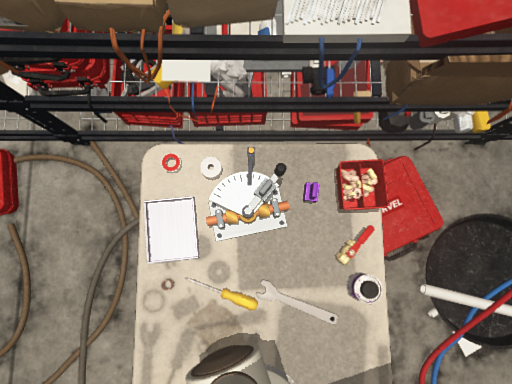

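```bash
sleep 1
```

```text
(no output)
```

View pics/b_top.png

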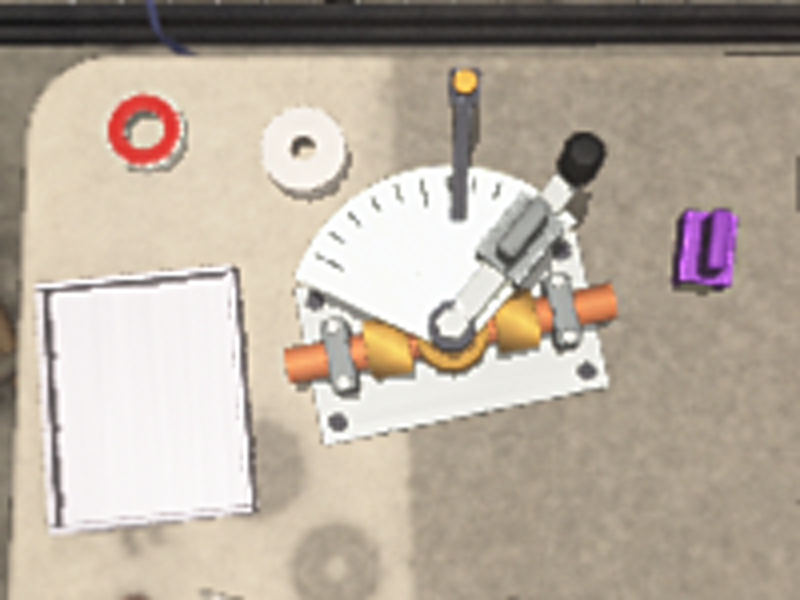

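View pics/b_scene.png

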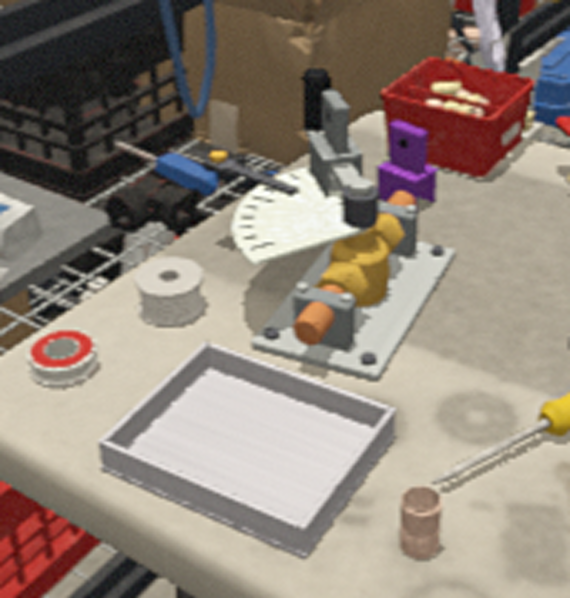

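The top view shows the hub at about (248,211), the pointer screw at (251,150), the black grip top at (281,169), the saddle tab at (265,187) and the tray centre at (172,229). The purple decoy is at about (311,192).

```bash
cat > h.py <<'E'
import numpy as np, cv2
def ray(p,uv):
    x=np.array([(uv[0]-p["cx"])/p["fx"],(uv[1]-p["cy"])/p["fy"]]); u=x.copy()
    for _ in range(20): u=x/(1+p["k1"]*(u@u))
    R=np.array(p["R"]);t=np.array(p["t"]).ravel()
    return -R.T@t, R.T@np.array([u[0],u[1],1])
def at_z(p,uv,z):
    c,d=ray(p,uv); return c+d*(z-c[2])/d[2]
def proj(p,X):
    c=np.array(p["R"])@np.asarray(X,float)+np.array(p["t"]).ravel(); u=c[:2]/c[2]; u=u*(1+p["k1"]*(u@u))
    return np.array([p["fx"]*u[0]+p["cx"],p["fy"]*u[1]+p["cy"]])
E
python3 - <<'E'
from workcell import bot
from h import *
p=bot.camera("top"); 
f=lambda a,b:(135+(a+.5)/4-.5,130+(b+.5)/4-.5)
hub=at_z(p,f(452,320),.105);scr=at_z(p,f(465,81),.085);gr=at_z(p,f(583,153),.148);tab=at_z(p,f(522,228),.147)
for n,v in dict(hub=hub,scr=scr,grip=gr,tab=tab).items(): print(n,v.round(4),np.linalg.norm((v-hub)[:2]).round(4),np.degrees(np.arctan2(*(v-hub)[[1,0]])).round(2))
for c in [(40,287),(235,267),(252,512),(53,530)]: print('tray',at_z(p,f(*c),.025).round(4))
s=bot.camera("scene")
for n,v in dict(hub=hub,scr=scr,grip=gr,tab=tab).items(): print(n,(proj(s,v)-[150,130])*2.85)
E
```

```text
hub [0.4774 0.0106 0.105 ] 0.0 0.0
scr [0.6187 0.0021 0.085 ] 0.1416 -3.45
grip [ 0.5632 -0.0602  0.148 ] 0.1112 -39.51
tab [ 0.5228 -0.0269  0.147 ] 0.0589 -39.55
tray [0.5061 0.2595 0.025 ]
tray [0.5175 0.1424 0.025 ]
tray [0.3706 0.1299 0.025 ]
tray [0.3618 0.2465 0.025 ]
hub [356.91710095 182.69167426]
scr [216.97991172 153.62904515]
grip [315.56985925  72.03734884]
tab [334.17511049  99.06446129]
```

Emit:
servo_tool:
  motion:
    - [[40,-29,0,0,0,0],[40,-29,0,0,0,0],[40,-29,0,0,0,0],[40,-29,0,0,0,0],[40,-29,0,0,0,0]]

```text
time: 1.8
ee_pos: [0.3188, -0.319, 0.2296]
tcp_rot: [180.0, -0.0, 18.5]
wrist_force: [1.4, -1.0, 0.2]
opening: 0.0854
```

Emit:
servo_tool:
  motion:
    - [[40,-29,0,0,0,0],[40,-29,0,0,0,0],[40,-29,0,0,0,0],[40,-29,0,0,0,0],[40,-29,0,0,0,0]]

```text
time: 2.3
ee_pos: [0.4627, -0.1177, 0.2297]
tcp_rot: [180.0, -0.0, 18.5]
wrist_force: [1.0, -1.3, -0.7]
opening: 0.0853
```

Emit:
servo_tool:
  motion:
    - [[40,-29,0,0,0,0],[40,-29,0,0,0,0],[0,0,0,0,0,0.145],[0,0,0,0,0,0.145],[0,0,0,0,0,0.145]]

```text
time: 2.8
ee_pos: [0.5186, -0.0479, 0.2291]
tcp_rot: [-179.6, 0.0, -5.5]
wrist_force: [-0.9, -0.3, -0.4]
opening: 0.0853
```

Emit:
servo_tool:
  motion:
    - [[0,0,0,0,0,0.145],[0,0,0,0,0,0.145],[0,0,0,0,0,0.145],[0,0,0,0,0,0.145],[0,0,0,0,0,0]]

```text
time: 3.3
ee_pos: [0.4685, -0.1964, 0.2294]
tcp_rot: [-173.2, 1.9, -26.5]
wrist_force: [-0.2, -0.1, -0.4]
opening: 0.0856
```

```bash
python3 - <<'E'
from workcell import bot
from h import *
o=bot.get_obs(); print(o["time"],o["ee_pos"],o["tcp_rot"],o["q"])
import pickle
p=bot.camera("wrist");pickle.dump(p,open("w1.pkl","wb"))
cv2.imwrite("pics/w1.png",p["color"][:,:,::-1])
for l in ["spindle","lever_grip","pointer_tip","saddle_tab"]:
    print(l,[(d["rect"],round(d["confidence"],2)) for d in bot.look_for(p,l)][:3])
E
```

```text
3.3 [ 0.46847885 -0.19637611  0.2293503 ] [-173.21800248    1.86529299  -26.50792785] [-26.56564482   0.91825384   5.59378289  96.54768137   6.7801154
 179.94190734]
spindle [([51.9, 123.6, 158.4, 141.4], 0.6)]
lever_grip [([77.0, 134.1, 55.4, 118.5], 0.81)]
pointer_tip [([50.9, 122.1, 47.7, 66.2], 0.86)]
saddle_tab [([197.0, 116.3, 44.4, 45.9], 0.94), ([79.6, 174.6, 58.5, 56.4], 0.76)]
```

View pics/w1.png

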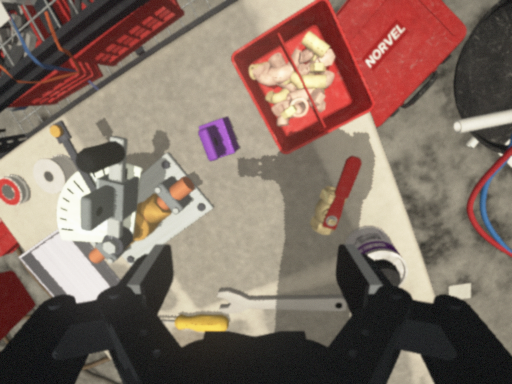

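The arm hit wrist-joint limit of 180 deg, so I need the half-turn-equivalent yaw (140.5). The picture shows the scene is untouched. I'll use a helper that works out rows from the current pose to a target.

```bash
cat > plan.py <<'E'
import sys,numpy as np
from scipy.spatial.transform import Rotation as Ro
from workcell import bot
def plan(pos,yaw,n=None,spd=48,yawvia=0,roll=180,pitch=0):
    o=bot.get_obs(); P=np.array(o["ee_pos"]); R=Ro.from_euler('xyz',o["tcp_rot"],degrees=True)
    T=Ro.from_euler('xyz',[roll,pitch,yaw],degrees=True)
    rv=(R.inv()*T).as_rotvec()
    if yawvia and np.sign(rv[2])!=yawvia: rv=rv*(1-2*np.pi/np.linalg.norm(rv))
    d=np.array(pos)-P
    k=n or int(np.ceil(max(np.linalg.norm(d)*1000/spd,np.linalg.norm(rv)/.145)))
    print(o["time"],P.round(4),o["tcp_rot"].round(2),"rows",k)
    C=R;rows=[]
    for i in range(k):
        s=C.inv().apply(d/k)*1000
        rows.append([round(float(v),1) for v in s]+[round(float(v),3) for v in rv/k]); C=C*Ro.from_rotvec(rv/k)
    for i in range(0,k,5): print(rows[i:i+5])
if __name__=="__main__":
    a=list(map(float,sys.argv[1:5])); plan(a[:3],a[3],yawvia=int(sys.argv[5]) if len(sys.argv)>5 else 0)
E
python3 plan.py 0.4685 -0.1964 0.23 60 -1
```

```text
3.55 [ 0.4706 -0.1918  0.2296] [-173.21    1.81  -25.95] rows 11
[[0.0, 0.4, -0.1, -0.011, -0.006, -0.136], [-0.1, 0.4, -0.1, -0.011, -0.006, -0.136], [-0.1, 0.4, -0.1, -0.011, -0.006, -0.136], [-0.2, 0.4, -0.1, -0.011, -0.006, -0.136], [-0.2, 0.4, -0.1, -0.011, -0.006, -0.136]]
[[-0.3, 0.4, -0.1, -0.011, -0.006, -0.136], [-0.3, 0.3, -0.1, -0.011, -0.006, -0.136], [-0.4, 0.3, -0.1, -0.011, -0.006, -0.136], [-0.4, 0.2, -0.0, -0.011, -0.006, -0.136], [-0.4, 0.2, -0.0, -0.011, -0.006, -0.136]]
[[-0.4, 0.1, -0.0, -0.011, -0.006, -0.136]]
```

Emit:
servo_tool:
  motion:
    - [[0,0,0,-0.011,-0.006,-0.136],[0,0,0,-0.011,-0.006,-0.136],[0,0,0,-0.011,-0.006,-0.136],[0,0,0,-0.011,-0.006,-0.136],[0,0,0,-0.011,-0.006,-0.136]]

```text
time: 4.05
ee_pos: [0.4708, -0.1914, 0.2295]
tcp_rot: [-176.0, -0.2, 13.4]
wrist_force: [-0.1, 0.4, 0.8]
opening: 0.0855
```

Emit:
servo_tool:
  motion:
    - [[0,0,0,-0.011,-0.006,-0.136],[0,0,0,-0.011,-0.006,-0.136],[0,0,0,-0.011,-0.006,-0.136],[0,0,0,-0.011,-0.006,-0.136],[0,0,0,-0.011,-0.006,-0.136]]

```text
time: 4.55
ee_pos: [0.4708, -0.1914, 0.2296]
tcp_rot: [-179.4, -0.1, 52.4]
wrist_force: [-0.1, -0.3, -0.1]
opening: 0.0857
```

```bash
python3 plan.py 0.523 -0.028 0.23 140.5 -1
```

```text
4.55 [ 0.4708 -0.1914  0.2296] [-1.7937e+02 -1.1000e-01  5.2370e+01] rows 11
[[14.7, -5.3, 0.0, -0.001, -0.001, -0.14], [15.3, -3.2, 0.0, -0.001, -0.001, -0.14], [15.6, -1.1, 0.0, -0.001, -0.001, -0.14], [15.5, 1.1, 0.0, -0.001, -0.001, -0.14], [15.2, 3.3, -0.0, -0.001, -0.001, -0.14]]
[[14.6, 5.4, -0.0, -0.001, -0.001, -0.14], [13.7, 7.4, -0.0, -0.001, -0.001, -0.14], [12.6, 9.2, -0.0, -0.001, -0.001, -0.14], [11.2, 10.9, -0.0, -0.001, -0.001, -0.14], [9.6, 12.3, -0.0, -0.001, -0.001, -0.14]]
[[7.7, 13.5, -0.0, -0.001, -0.001, -0.14]]
```

Emit:
servo_tool:
  motion:
    - [[14.7,-5.3,0,0,0,-0.14],[15.3,-3.2,0,0,0,-0.14],[15.6,-1.1,0,0,0,-0.14],[15.5,1.1,0,0,0,-0.14],[15.2,3.3,0,0,0,-0.14]]

```text
time: 5.05
ee_pos: [0.4951, -0.1166, 0.2301]
tcp_rot: [-179.6, -0.5, 92.5]
wrist_force: [0.1, -0.5, 0.3]
opening: 0.0856
```

Emit:
servo_tool:
  motion:
    - [[14.6,5.4,0,0,0,-0.14],[13.7,7.4,0,0,0,-0.14],[12.6,9.2,0,0,0,-0.14],[11.2,10.9,0,0,0,-0.14],[9.6,12.3,0,0,0,-0.14]]

```text
time: 5.55
ee_pos: [0.5192, -0.0424, 0.2306]
tcp_rot: [180.0, -0.7, 132.6]
wrist_force: [0.6, 0.1, -0.6]
opening: 0.0854
```

Emit:
servo_tool:
  motion:
    - [[7.7,13.5,0,0,0,-0.14],[0,0,0,0,0,0],[0,0,0,0,0,0]]

```text
time: 5.85
ee_pos: [0.5237, -0.0288, 0.2305]
tcp_rot: [179.9, -0.7, 140.1]
wrist_force: [0.5, -0.1, -0.8]
opening: 0.0857
```

```bash
python3 - <<'E'
from workcell import bot
from h import *
o=bot.get_obs(); print(o["time"],o["ee_pos"],o["tcp_rot"],o["q"])
import pickle
p=bot.camera("wrist");pickle.dump(p,open("w2.pkl","wb"))
cv2.imwrite("pics/w2.png",cv2.resize(p["color"][:,:,::-1],(768,576),interpolation=cv2.INTER_CUBIC))
for l in ["spindle","lever_grip","pointer_tip","saddle_tab"]:
    print(l,[(d["rect"],round(d["confidence"],2)) for d in bot.look_for(p,l)][:3])
E
```

```text
5.85 [ 0.52374274 -0.02876493  0.23053175] [179.91071172  -0.66699543 140.09445264] [-3.39991737  1.99033717  7.0663326  95.55901666  0.46856229 36.50417462]
spindle [([181.2, 33.4, 161.3, 233.6], 0.93)]
lever_grip [([241.0, 103.5, 27.8, 163.2], 0.95)]
pointer_tip [([285.0, 170.0, 53.1, 65.9], 0.57), ([236.6, 160.1, 34.4, 58.4], 0.18)]
saddle_tab [([166.9, 205.9, 42.4, 51.5], 0.76), ([237.1, 162.1, 36.4, 57.7], 0.68), ([283.1, 169.0, 55.5, 64.6], 0.31)]
```

View pics/w2.png

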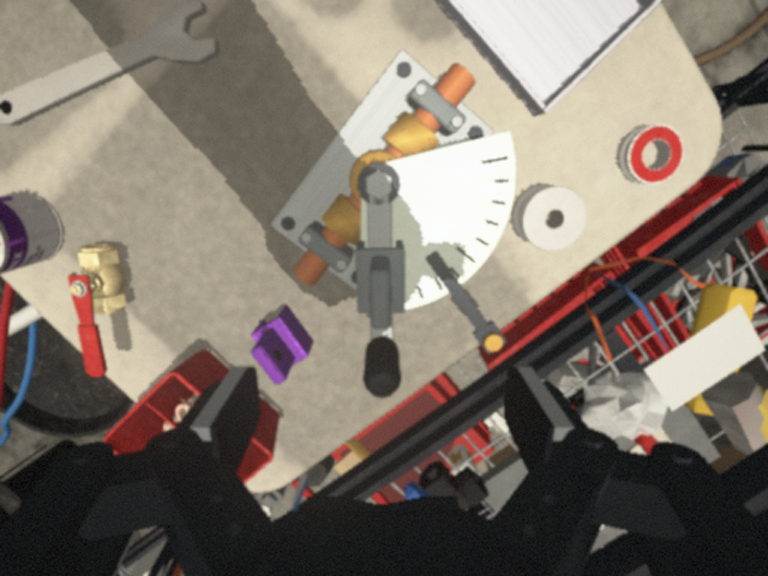

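```bash
python3 - <<'E'
import pickle
from h import *
p=pickle.load(open("w2.pkl","rb"))
c=p["color"][100:280,200:350,::-1]
cv2.imwrite("pics/w2z.png",cv2.resize(c,None,fx=4,fy=4,interpolation=cv2.INTER_CUBIC)[:600])
cv2.imwrite("pics/w2z2.png",cv2.resize(p["color"][130:280,200:350,::-1],None,fx=4,fy=4,interpolation=cv2.INTER_CUBIC))
f=lambda a,b:((a+.5)/1.5-.5,(b+.5)/1.5-.5)
hub=at_z(p,f(379,181),.105);scr=at_z(p,f(494,343),.085);gr=at_z(p,f(381,378),.148)
for n,v in dict(hub=hub,scr=scr,grip=gr).items(): print(n,v.round(4),np.linalg.norm((v-hub)[:2]).round(4),np.degrees(np.arctan2(*(v-hub)[[1,0]])).round(2))
E
```

```text
hub [0.4733 0.0114 0.105 ] 0.0 0.0
scr [0.6186 0.0012 0.085 ] 0.1456 -3.98
grip [ 0.5603 -0.06    0.148 ] 0.1125 -39.37
```

View pics/w2z2.png

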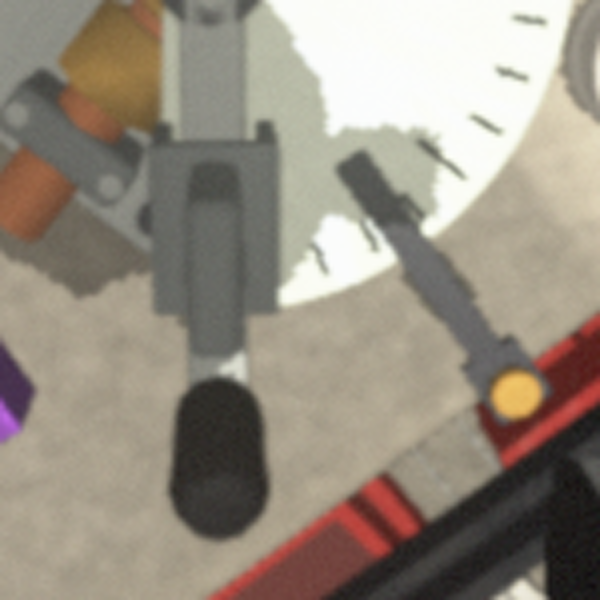

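```bash
python3 - <<'E'
import pickle
from h import *
p=pickle.load(open("w2.pkl","rb"))
f=lambda a,b:(200+(a+.5)/4-.5,130+(b+.5)/4-.5)
hub=np.array([.4738,.0112,0])
for n,uv,z in [("tab",(217,278),.147),("grip",(219,490),.148),("tabend1",(215,200),.147),("tabend2",(217,355),.147),("scr",(517,396),.085),("ptr_in",(352,162),.085),("hubnear",(0,0),.1)]:
    v=at_z(p,f(*uv),z); print(n,v.round(4),np.linalg.norm((v-hub)[:2]).round(4),np.degrees(np.arctan2(*(v-hub)[[1,0]])).round(2))
E
python3 plan.py 0.5225 -0.028 0.13 140.5
```

```text
tab [ 0.5225 -0.0283  0.147 ] 0.0627 -39.03
grip [ 0.5608 -0.0598  0.148 ] 0.1123 -39.22
tabend1 [ 0.5092 -0.0177  0.147 ] 0.0457 -39.2
tabend2 [ 0.5359 -0.0395  0.147 ] 0.0802 -39.24
scr [0.6185 0.0009 0.085 ] 0.145 -4.07
ptr_in [0.5362 0.0065 0.085 ] 0.0626 -4.35
hubnear [ 0.4474 -0.0329  0.1   ] 0.0514 -120.89
6.1 [ 0.5236 -0.0301  0.2306] [179.9   -0.66 140.03] rows 3
[[0.3, 0.2, 33.6, 0.001, -0.004, -0.003], [0.5, 0.3, 33.6, 0.001, -0.004, -0.003], [0.6, 0.3, 33.5, 0.001, -0.004, -0.003]]
```

Emit:
servo_tool:
  motion:
    - [[0.5,0.3,33.5,0,-0.004,-0.003],[0.5,0.3,33.5,0,-0.004,-0.003],[0.5,0.3,33.5,0,-0.004,-0.003],[0,0,0,0,0,0]]
  gripper: 50

```text
time: 6.5
ee_pos: [0.5202, -0.0277, 0.1258]
tcp_rot: [-179.9, -0.3, 140.6]
wrist_force: [0.8, 0.3, 0.1]
opening: 0.0501
```

```bash
python3 - <<'E'
from workcell import bot
from h import *
import pickle
o=bot.get_obs(); print(o["time"],o["ee_pos"],o["tcp_rot"],o["wrist_force"])
p=bot.camera("wrist");pickle.dump(p,open("w3.pkl","wb"))
cv2.imwrite("pics/w3.png",cv2.resize(p["color"][:,:,::-1],(768,576),interpolation=cv2.INTER_CUBIC))
print(proj(p,o["ee_pos"])*1.5)
E
```

```text
6.5 [ 0.52021214 -0.02765978  0.12582561] [-179.86891774   -0.29236256  140.57457361] [0.77491046 0.25999787 0.11372792]
[382.28056694 369.66412747]
```

View pics/w3.png

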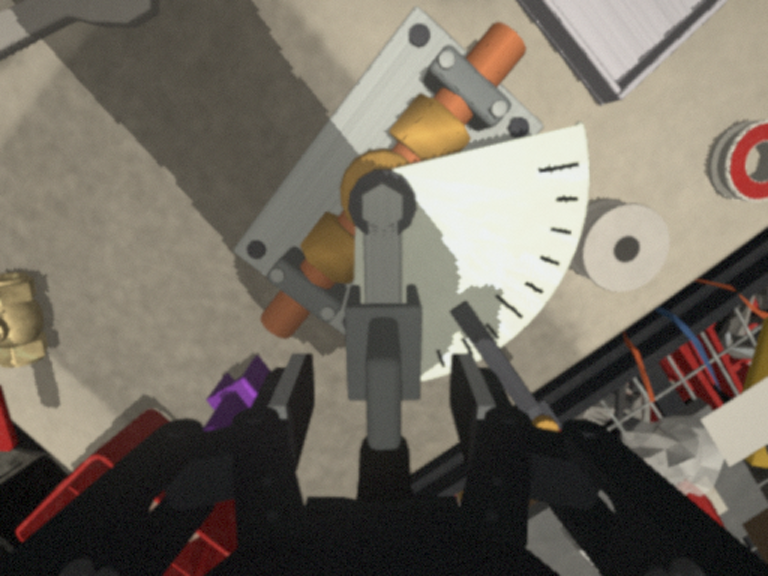

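The tab is centred between the jaws (tab at column 384, jaw midpoint about 382). I'll raise 5 mm and grip.

Emit:
servo_tool:
  motion:
    - [[0,0,-5,0,0,0],[0,0,0,0,0,0],[0,0,0,0,0,0],[0,0,0,0,0,0],[0,0,0,0,0,0]]
  gripper: 4
  newtons: 40

```text
time: 7.05
ee_pos: [0.5237, -0.0278, 0.1376]
tcp_rot: [179.8, 0.2, 140.6]
wrist_force: [-1.6, -1.6, 8.6]
opening: 0.0106
```

Emit:
servo_tool:
  motion:
    - [[0,0,0,0,0,0],[0,0,0,0,0,0]]

```text
time: 7.25
ee_pos: [0.5237, -0.0278, 0.1376]
tcp_rot: [179.8, 0.2, 140.6]
wrist_force: [-0.9, -1.2, 8.1]
opening: 0.0107
```

```bash
python3 - <<'E'
from workcell import bot
from h import *
o=bot.get_obs(); print(o["time"],o["ee_pos"],o["tcp_rot"],o["wrist_force"],o["torque"],o["opening"])
p=bot.camera("wrist")
cv2.imwrite("pics/w4.png",cv2.resize(p["color"][:,:,::-1],(768,576),interpolation=cv2.INTER_CUBIC))
p=bot.camera("scene")
cv2.imwrite("pics/s4.png",cv2.resize(p["color"][110:260,180:340,::-1],None,fx=4,fy=4,interpolation=cv2.INTER_CUBIC))
E
```

```text
7.25 [ 0.52366947 -0.0278337   0.1375627 ] [179.79626612   0.20860823 140.62113915] [-0.9135159  -1.20841017  8.07422016] [-0.27618426  0.23298291  0.02382068] 0.010700733862978238
```

View pics/w4.png

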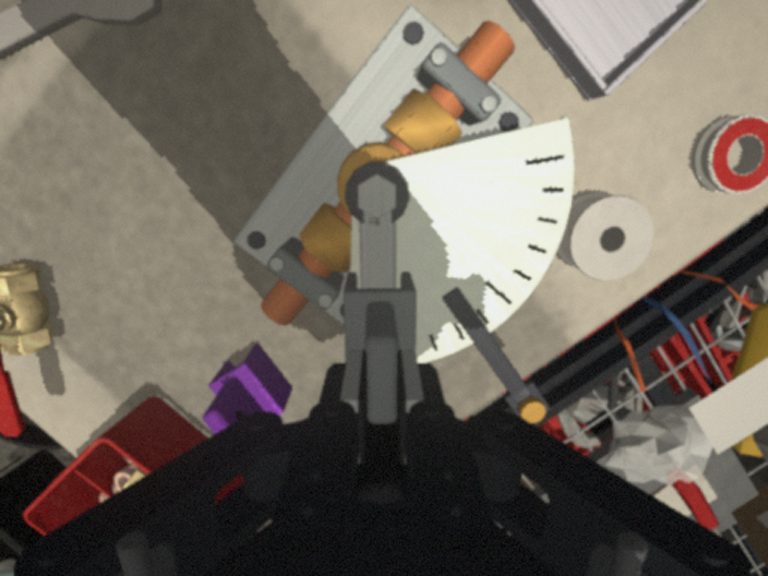

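View pics/s4.png

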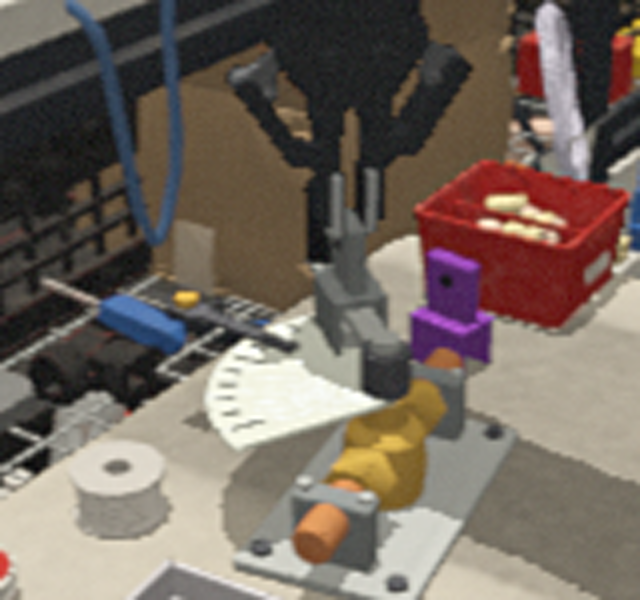

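The jaws hold the upper part of the tab. Lifting straight up.

Emit:
servo_tool:
  motion:
    - [[0,0,-8,0,0,0],[0,0,-12,0,0,0],[0,0,-15,0,0,0],[0,0,-15,0,0,0],[0,0,-15,0,0,0]]

```text
time: 7.85
ee_pos: [0.5227, -0.0275, 0.2019]
tcp_rot: [179.9, 0.1, 140.6]
wrist_force: [-0.6, -0.1, -2.9]
opening: 0.0102
```

Emit:
servo_tool:
  motion:
    - [[0,0,-20,0,0,0],[0,0,-15,0,0,0],[0,0,0,0,0,0]]

```text
time: 8.15
ee_pos: [0.5234, -0.0276, 0.2383]
tcp_rot: [179.7, 0.2, 140.6]
wrist_force: [0.6, 0.1, -1.2]
opening: 0.0104
```

```bash
python3 - <<'E'
from workcell import bot
from h import *
o=bot.get_obs(); print(o["time"],o["ee_pos"],o["tcp_rot"],o["wrist_force"],o["torque"],o["opening"])
p=bot.camera("scene")
cv2.imwrite("pics/s5.png",cv2.resize(p["color"][110:260,180:340,::-1],None,fx=4,fy=4,interpolation=cv2.INTER_CUBIC))
E
python3 plan.py 0.44 0.195 0.235 175
```

```text
8.15 [ 0.52340418 -0.02760109  0.23827165] [179.74828964   0.21266973 140.6389359 ] [ 0.60122141  0.06912499 -1.16126431] [-0.09405206 -0.01682976 -0.00824991] 0.010356325650746801
8.2 [ 0.5231 -0.0276  0.2366] [1.7981e+02 1.3000e-01 1.4064e+02] rows 5
[[41.1, 23.9, 0.3, 0.001, 0.001, -0.12], [37.9, 28.6, 0.3, 0.001, 0.001, -0.12], [34.2, 33.0, 0.3, 0.001, 0.001, -0.12], [30.0, 36.8, 0.3, 0.001, 0.001, -0.12], [25.4, 40.1, 0.3, 0.001, 0.001, -0.12]]
```

View pics/s5.png

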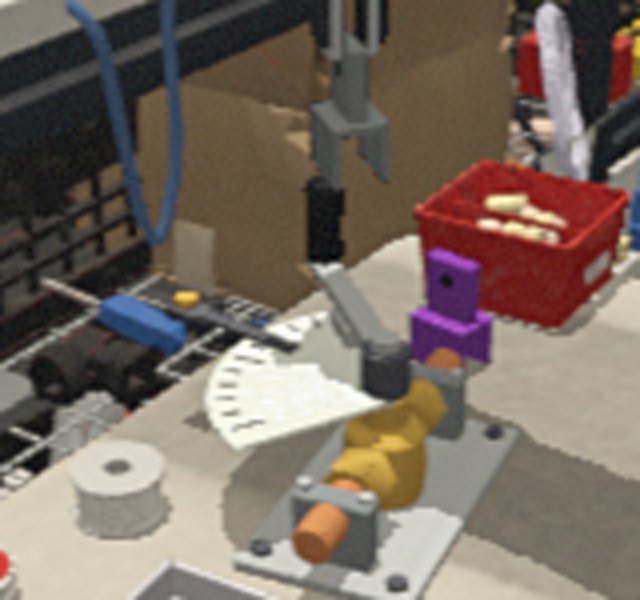

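The saddle is clear of lever and grip, and the lever has not moved. Carry it to the tray.

Emit:
servo_tool:
  motion:
    - [[41,24,0,0,0,-0.12],[38,28.5,0,0,0,-0.12],[34,33,0,0,0,-0.12],[30,37,0,0,0,-0.12],[25.5,40,0,0,0,-0.12]]

```text
time: 8.7
ee_pos: [0.4385, 0.1964, 0.2346]
tcp_rot: [179.9, 0.0, 175.3]
wrist_force: [1.3, -0.0, -2.4]
opening: 0.0104
```

Emit:
servo_tool:
  motion:
    - [[0,0,0,0,0,0],[0,0,0,0,0,0]]

```text
time: 8.9
ee_pos: [0.439, 0.1958, 0.2346]
tcp_rot: [180.0, 0.0, 175.1]
wrist_force: [0.9, -0.8, -2.5]
opening: 0.0104
```

```bash
python3 plan.py 0.438 0.194 0.085 175
```

```text
8.9 [0.439  0.1958 0.2346] [1.7996e+02 3.0000e-02 1.7514e+02] rows 4
[[0.2, -0.5, 37.4, 0.0, 0.0, 0.001], [0.2, -0.5, 37.4, 0.0, 0.0, 0.001], [0.2, -0.5, 37.4, 0.0, 0.0, 0.001], [0.2, -0.5, 37.4, 0.0, 0.0, 0.001]]
```

Emit:
servo_tool:
  motion:
    - [[0,-0.5,37,0,0,0],[0,-0.5,37,0,0,0],[0,-0.5,37,0,0,0],[0,-0.5,30,0,0,0],[0,0,8,0,0,0]]

```text
time: 9.4
ee_pos: [0.4383, 0.191, 0.0825]
tcp_rot: [-179.9, -0.2, 174.9]
wrist_force: [-0.7, -0.6, -2.8]
opening: 0.0103
```

Emit:
servo_tool:
  motion:
    - [[0,0,4,0,0,0],[0,0,3,0,0,0],[0,0,0,0,0,0],[0,0,0,0,0,0]]

```text
time: 9.8
ee_pos: [0.4404, 0.1934, 0.0804]
tcp_rot: [179.9, 0.2, 175.0]
wrist_force: [0.6, 0.2, -2.4]
opening: 0.0107
```

```bash
python3 - <<'E'
from workcell import bot
from h import *
o=bot.get_obs(); print(o["time"],o["ee_pos"],o["tcp_rot"],o["wrist_force"],o["torque"],o["opening"])
p=bot.camera("scene")
cv2.imwrite("pics/s6.png",cv2.resize(p["color"][200:340,160:320,::-1],None,fx=4,fy=4,interpolation=cv2.INTER_CUBIC))
E
```

```text
9.8 [0.44035191 0.19335877 0.08044087] [1.79875752e+02 1.66366535e-01 1.75010096e+02] [ 0.58646041  0.23774027 -2.44865456] [-0.02615951  0.05949846  0.07924369] 0.010659177405198185
```

View pics/s6.png

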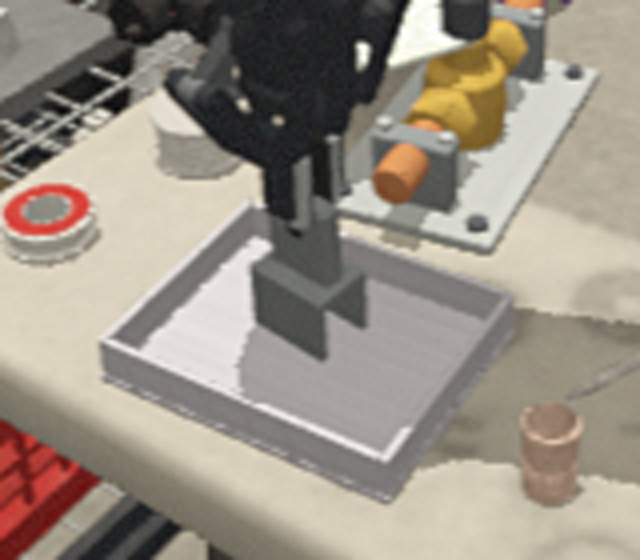

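The saddle hangs over the middle of the tray about 11 mm above the floor. Lower gently.

Emit:
servo_tool:
  motion:
    - [[0,0,4,0,0,0],[0,0,4,0,0,0],[0,0,0,0,0,0],[0,0,0,0,0,0]]

```text
time: 10.25
ee_pos: [0.4396, 0.1931, 0.071]
tcp_rot: [179.9, 0.1, 175.0]
wrist_force: [0.2, -0.6, -3.1]
opening: 0.0106
```

Emit:
servo_tool:
  motion:
    - [[0,0,2,0,0,0],[0,0,0,0,0,0],[0,0,0,0,0,0]]

```text
time: 10.55
ee_pos: [0.4397, 0.1931, 0.0692]
tcp_rot: [179.9, 0.1, 175.0]
wrist_force: [-0.1, 0.2, -2.9]
opening: 0.0106
```

Emit:
servo_tool:
  motion:
    - [[0,0,2,0,0,0],[0,0,0,0,0,0],[0,0,0,0,0,0]]

```text
time: 10.85
ee_pos: [0.4402, 0.1932, 0.0687]
tcp_rot: [179.9, 0.2, 175.0]
wrist_force: [-2.2, -1.9, 8.3]
opening: 0.0105
```

Contact with the floor (+8 N). Release and back up.

Emit:
servo_tool:
  motion:
    - [[0,0,-1,0,0,0],[0,0,0,0,0,0],[0,0,0,0,0,0],[0,0,0,0,0,0]]
  gripper: 45

```text
time: 11.25
ee_pos: [0.4397, 0.1931, 0.0681]
tcp_rot: [179.9, 0.1, 175.0]
wrist_force: [0.3, -0.2, -0.3]
opening: 0.0448
```

Emit:
servo_tool:
  motion:
    - [[0,0,-15,0,0,0],[0,0,-30,0,0,0],[0,0,-40,0,0,0],[0,0,-45,0,0,0],[0,0,-40,0,0,0]]

```text
time: 11.75
ee_pos: [0.4392, 0.1928, 0.2415]
tcp_rot: [179.9, 0.2, 175.0]
wrist_force: [0.8, 0.3, 0.1]
opening: 0.0448
```

```bash
python3 - <<'E'
from workcell import bot
from h import *
import pickle
o=bot.get_obs(); print(o["time"],o["ee_pos"],o["tcp_rot"],o["wrist_force"],o["opening"],o["q"])
p=bot.camera("scene")
cv2.imwrite("pics/s7.png",cv2.resize(p["color"][130:330,150:350,::-1],None,fx=2.85,fy=2.85,interpolation=cv2.INTER_CUBIC))
p=bot.camera("top");pickle.dump(p,open("t7.pkl","wb"))
cv2.imwrite("pics/t7.png",cv2.resize(p["color"][130:280,135:335,::-1],None,fx=4,fy=4,interpolation=cv2.INTER_CUBIC))
E

```

```text
11.75 [0.43923852 0.19284336 0.24148868] [1.79879336e+02 1.56111810e-01 1.75017640e+02] [0.82606836 0.34775411 0.12541355] 0.044840134254301084 [ 2.36848749e+01 -4.54168272e+00  1.88073668e+00  9.62275584e+01
  3.09833845e-02  2.86671233e+01]
```

View pics/s7.png

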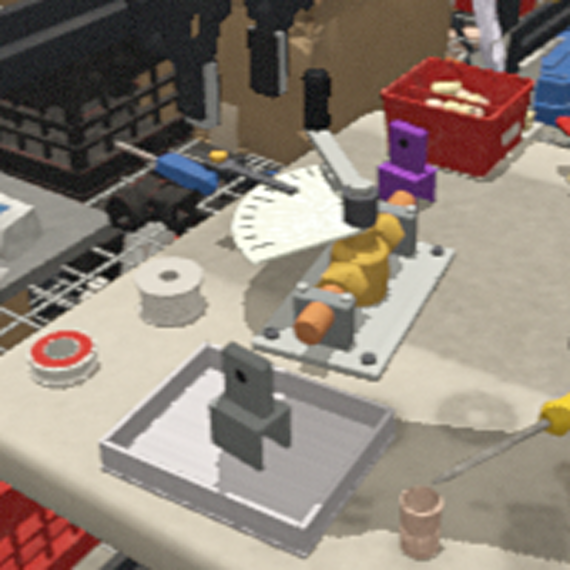

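View pics/t7.png

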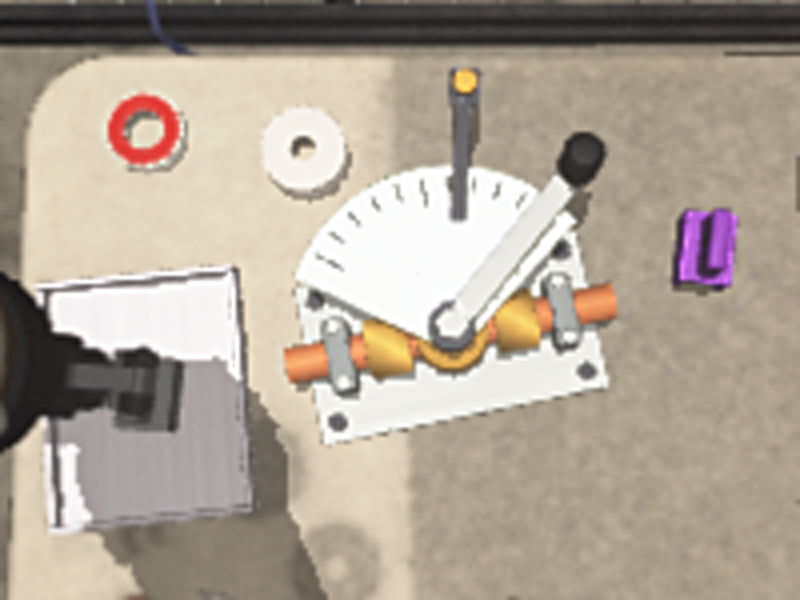

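The saddle stands upright in the tray, jaws clear; lever and pointer have not moved. Next, hover over the lever grip.

```bash
python3 plan.py 0.562 -0.0605 0.24 158.5
```

```text
11.85 [0.4408 0.1935 0.245 ] [179.68   0.52 175.01] rows 6
[[-23.8, -40.4, 0.8, 0.001, 0.001, 0.048], [-25.7, -39.2, 0.8, 0.001, 0.001, 0.048], [-27.6, -38.0, 0.8, 0.001, 0.001, 0.048], [-29.4, -36.6, 0.8, 0.001, 0.001, 0.048], [-31.1, -35.1, 0.8, 0.001, 0.001, 0.048]]
[[-32.7, -33.6, 0.8, 0.001, 0.001, 0.048]]
```

Emit:
servo_tool:
  motion:
    - [[-24,-40.5,0,0,0,0.048],[-25.5,-39,0,0,0,0.048],[-27.5,-38,0,0,0,0.048],[-29.5,-36.5,0,0,0,0.048],[-31,-35,0,0,0,0.048]]
  gripper: 60

```text
time: 12.35
ee_pos: [0.5409, -0.0203, 0.2388]
tcp_rot: [179.9, 0.1, 161.2]
wrist_force: [0.3, 1.0, -0.1]
opening: 0.06
```

Emit:
servo_tool:
  motion:
    - [[-32.5,-33.5,0,0,0,0.048],[0,0,0,0,0,0],[0,0,0,0,0,0]]

```text
time: 12.65
ee_pos: [0.5605, -0.0614, 0.238]
tcp_rot: [179.9, 0.0, 158.4]
wrist_force: [-0.7, 0.6, 0.3]
opening: 0.0597
```

```bash
python3 - <<'E'
from workcell import bot
from h import *
import pickle
o=bot.get_obs(); print(o["time"],o["ee_pos"],o["tcp_rot"],o["wrist_force"],o["opening"],o["q"])
p=bot.camera("wrist");pickle.dump(p,open("w8.pkl","wb"))
cv2.imwrite("pics/w8.png",cv2.resize(p["color"][:,:,::-1],(768,576),interpolation=cv2.INTER_CUBIC))
E

```

```text
12.65 [ 0.56048149 -0.06143597  0.23801482] [1.79908328e+02 1.58624172e-04 1.58411863e+02] [-0.71723084  0.5887507   0.26497882] 0.059658449545321825 [-6.30035461e+00  7.09136837e+00  1.33371599e+01  9.62214676e+01
  8.83861597e-02  1.52878007e+01]
```

View pics/w8.png

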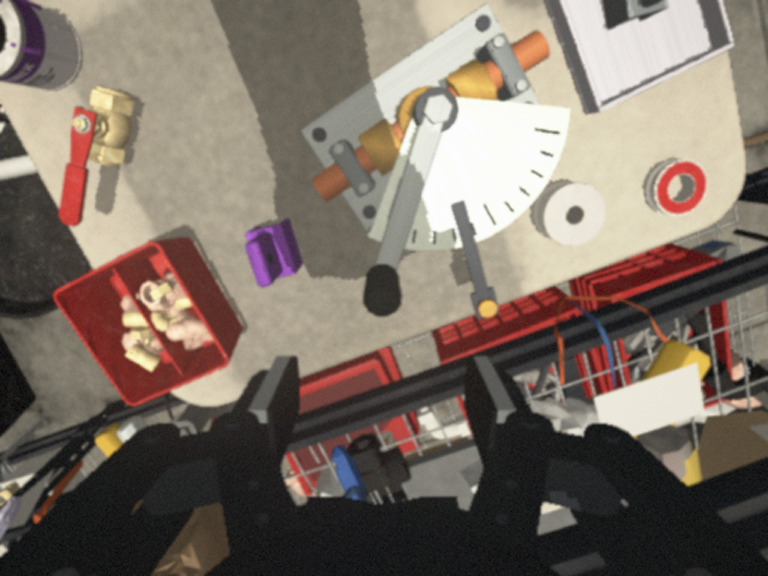

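```bash
python3 - <<'E'
import pickle
from h import *
p=pickle.load(open("w8.pkl","rb"))
f=lambda a,b:((a+.5)/1.5-.5,(b+.5)/1.5-.5)
hub=at_z(p,f(435,107),.105)
for n,uv,z in [("hub",(435,107),.105),("grip",(382,293),.148),("scr",(487,308),.085),("in",(459,206),.085)]:
    v=at_z(p,f(*uv),z); print(n,v.round(4),np.linalg.norm((v-hub)[:2]).round(4),np.degrees(np.arctan2(*(v-hub)[[1,0]])).round(2))
E
python3 plan.py 0.5615 -0.0605 0.13 158.5
```

```text
hub [0.4732 0.0083 0.105 ] 0.0 0.0
grip [ 0.5589 -0.0605  0.148 ] 0.1099 -38.77
scr [0.6177 0.0007 0.085 ] 0.1446 -3.03
in [0.5387 0.0051 0.085 ] 0.0655 -2.78
12.7 [ 0.5603 -0.0605  0.2383] [1.799e+02 2.000e-02 1.585e+02] rows 3
[[-0.4, 0.1, 36.1, 0.001, 0.0, -0.0], [-0.4, 0.1, 36.1, 0.001, 0.0, -0.0], [-0.4, 0.1, 36.1, 0.001, 0.0, -0.0]]
```

Emit:
servo_tool:
  motion:
    - [[0,0,36,0,0,0],[0,0,36,0,0,0],[0,0,24,0,0,0],[0,0,8,0,0,0],[0,0,0,0,0,0]]

```text
time: 13.2
ee_pos: [0.56, -0.0593, 0.1339]
tcp_rot: [179.9, -0.0, 158.6]
wrist_force: [-0.7, -0.3, 1.0]
opening: 0.06
```

```bash
python3 - <<'E'
from workcell import bot
from h import *
import pickle
o=bot.get_obs(); print(o["time"],o["ee_pos"],o["tcp_rot"],o["wrist_force"],o["opening"])
p=bot.camera("wrist");pickle.dump(p,open("w9.pkl","wb"))
cv2.imwrite("pics/w9.png",cv2.resize(p["color"][:,:,::-1],(768,576),interpolation=cv2.INTER_CUBIC))
E

```

```text
13.2 [ 0.56003362 -0.05933417  0.13392812] [ 1.79915958e+02 -1.11756948e-02  1.58609825e+02] [-0.65544691 -0.31976321  1.04676673] 0.059965215009977826
```

View pics/w9.png

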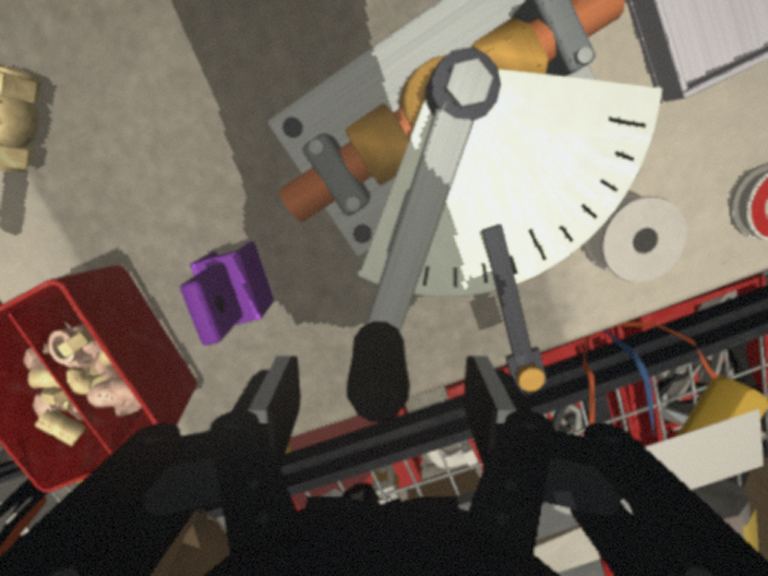

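Grip at column 378 against jaw midpoint 382: shift about 1.5 mm, and close.

Emit:
servo_tool:
  motion:
    - [[-1,-1.5,0,0,0,0],[0,0,0,0,0,0],[0,0,0,0,0,0],[0,0,0,0,0,0],[0,0,0,0,0,0]]
  gripper: 15
  newtons: 25

```text
time: 13.75
ee_pos: [0.5619, -0.0618, 0.1356]
tcp_rot: [179.8, 0.2, 158.5]
wrist_force: [1.8, 4.2, 6.1]
opening: 0.0213
```

Emit:
servo_tool:
  motion:
    - [[0,0,0,0,0,0],[0,0,0,0,0,0]]

```text
time: 13.95
ee_pos: [0.5619, -0.0618, 0.1356]
tcp_rot: [179.8, 0.2, 158.5]
wrist_force: [0.7, 3.8, 7.0]
opening: 0.0216
```

```bash
python3 - <<'E'
from workcell import bot
from h import *
import pickle
o=bot.get_obs(); print(o["time"],o["ee_pos"],o["tcp_rot"],o["wrist_force"],o["opening"])
p=bot.camera("wrist");pickle.dump(p,open("w10.pkl","wb"))
cv2.imwrite("pics/w10.png",cv2.resize(p["color"][:,:,::-1],(768,576),interpolation=cv2.INTER_CUBIC))
E

```

```text
13.95 [ 0.5619266  -0.06176682  0.13556584] [179.79926057   0.18171177 158.53417997] [0.73824777 3.82498535 6.98003063] 0.021559531806582835
```

View pics/w10.png

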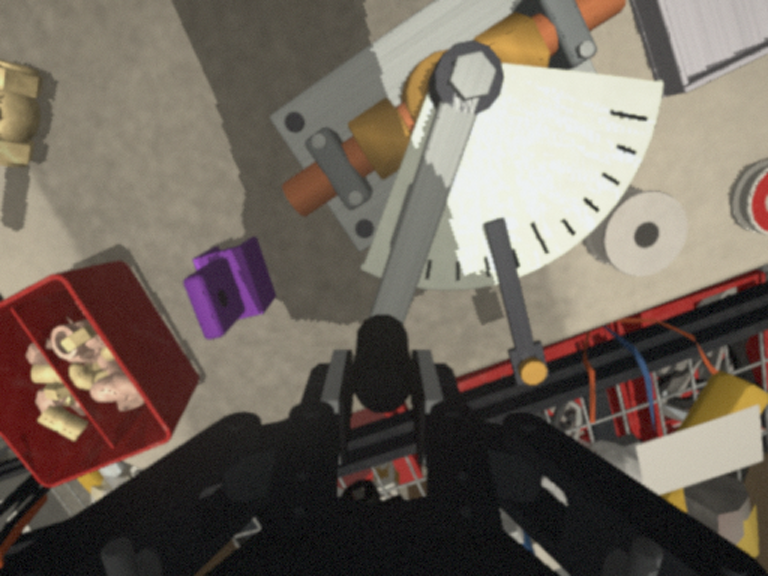

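Grip held (opening 21.6 mm). Now work out the arc, rotating the tool with the lever.

```bash
cat > arc.py <<'E'
import sys,numpy as np
from scipy.spatial.transform import Rotation as Ro
def arc(P,yaw,hub,deg,n):
    P=np.array(P[:2]);h=np.array(hub);v=P-h;rows=[]
    C=Ro.from_euler('xyz',[180,0,yaw],degrees=True)
    a=deg/n
    w=Ro.from_euler('z',a,degrees=True).apply([*v,0])-[*v,0]
    print(np.round(C.inv().apply(w)*1000,2),"turn z",-np.radians(a),"end",h+Ro.from_euler('z',deg,degrees=True).apply([*v,0])[:2], "r",np.linalg.norm(v),np.degrees(np.arctan2(v[1],v[0])))
if __name__=="__main__":
    a=list(map(float,sys.argv[1:])); arc(a[:2],a[2],a[3:5],a[5],int(a[6]))
E
python3 arc.py .5619 -.0618 158.5 .473 .0112 32 10
```

```text
[-1.8   6.17  0.  ] turn z -0.05585053606381855 end [ 0.58707558 -0.00359769] r 0.11503134355470249 -39.3910385135629
```

Emit:
servo_tool:
  motion:
    - [[-1.8,6.2,0,0,0,-0.056],[-1.8,6.2,0,0,0,-0.056],[-1.8,6.2,0,0,0,-0.056],[-1.8,6.2,0,0,0,-0.056],[-1.8,6.2,0,0,0,-0.056]]

```text
time: 14.5
ee_pos: [0.5782, -0.035, 0.1355]
tcp_rot: [180.0, 0.2, 174.7]
wrist_force: [-2.0, -1.2, 7.4]
opening: 0.0216
```

```bash
python3 - <<'E'
from workcell import bot
from h import *
import pickle
o=bot.get_obs(); print(o["time"],o["ee_pos"],o["tcp_rot"],o["wrist_force"],o["opening"])
p=bot.camera("wrist");pickle.dump(p,open("w11.pkl","wb"))
cv2.imwrite("pics/w11.png",cv2.resize(p["color"][:,:,::-1],(768,576),interpolation=cv2.INTER_CUBIC))
v=np.array(o["ee_pos"][:2])-[.473,.0112]; print(np.linalg.norm(v),np.degrees(np.arctan2(v[1],v[0])))
E

```

```text
14.5 [ 0.57820996 -0.03503732  0.13554744] [1.79971619e+02 1.72989858e-01 1.74656443e+02] [-2.01366307 -1.17203479  7.39961397] 0.021551384100355193
0.11492182330318547 -23.72436790186998
```

View pics/w11.png

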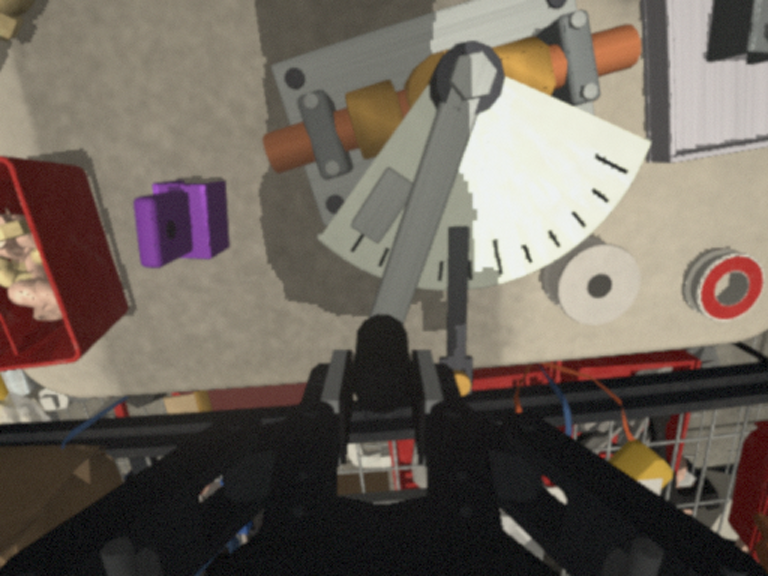

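The lever follows, and lug and pointer are in place. Continue.

Emit:
servo_tool:
  motion:
    - [[-1.8,6.2,0,0,0,-0.056],[-1.8,6.2,0,0,0,-0.056],[-1.8,6.2,0,0,0,-0.056],[-1.8,6.2,0,0,0,-0.056],[-0.9,3.1,0,0,0,-0.028]]

```text
time: 15.05
ee_pos: [0.5862, -0.0071, 0.1356]
tcp_rot: [-180.0, 0.2, -170.9]
wrist_force: [-0.9, -2.7, 7.5]
opening: 0.0217
```

Emit:
servo_tool:
  motion:
    - [[0,0,0,0,0,0],[0,0,0,0,0,0]]

```text
time: 15.25
ee_pos: [0.5862, -0.0068, 0.1356]
tcp_rot: [180.0, 0.2, -171.0]
wrist_force: [-0.6, 1.4, 6.5]
opening: 0.0217
```

```bash
python3 - <<'E'
from workcell import bot
from h import *
import pickle
o=bot.get_obs(); print(o["time"],o["ee_pos"],o["tcp_rot"],o["wrist_force"],o["opening"])
p=bot.camera("wrist");pickle.dump(p,open("w12.pkl","wb"))
cv2.imwrite("pics/w12.png",cv2.resize(p["color"][:,:,::-1],(768,576),interpolation=cv2.INTER_CUBIC))
cv2.imwrite("pics/w12z.png",cv2.resize(p["color"][20:270,220:350,::-1],None,fx=2.4,fy=2.4,interpolation=cv2.INTER_CUBIC))
v=np.array(o["ee_pos"][:2])-[.473,.0112]; print(np.linalg.norm(v),np.degrees(np.arctan2(v[1],v[0])))
p=bot.camera("top")
cv2.imwrite("pics/t12.png",cv2.resize(p["color"][130:280,135:335,::-1],None,fx=4,fy=4,interpolation=cv2.INTER_CUBIC))
E

```

```text
15.25 [ 0.58621767 -0.00680526  0.13556898] [ 179.96074891    0.20192664 -170.99303763] [-0.6088887   1.38180277  6.52027674] 0.02166517334301263
0.11464043853879204 -9.0362054510043
```

View pics/w12.png

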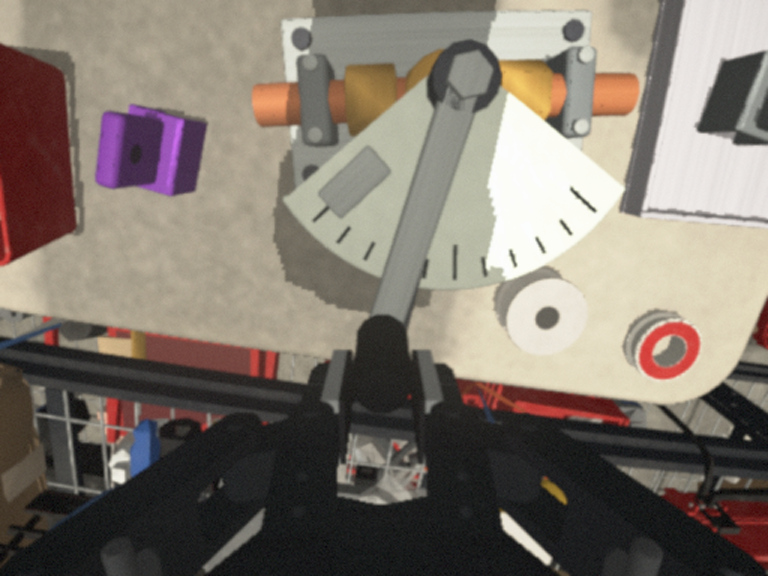

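View pics/t12.png

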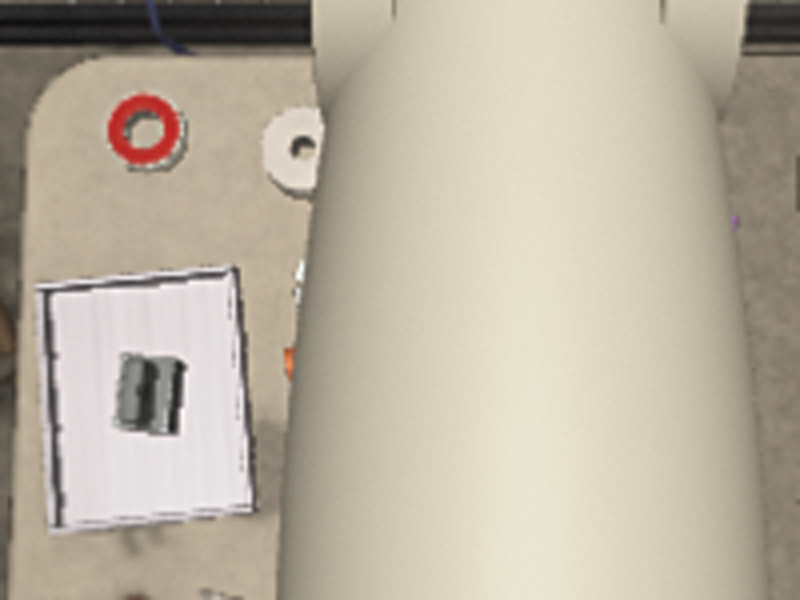

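The picture shows the lever has moved part of the way, with the pointer still hidden beneath and beyond it. My estimate is 5.3 degrees to go (pointer minus start is 35.4 to 36.1 deg over three views).

Emit:
servo_tool:
  motion:
    - [[-1,3.4,0,0,0,-0.031],[-1,3.4,0,0,0,-0.031],[-1,3.4,0,0,0,-0.031],[0,0,0,0,0,0],[0,0,0,0,0,0]]

```text
time: 15.85
ee_pos: [0.5873, 0.0036, 0.1355]
tcp_rot: [180.0, 0.2, -165.7]
wrist_force: [-0.7, -0.1, 5.5]
opening: 0.0214
```

```bash
python3 - <<'E'
from workcell import bot
from h import *
import pickle
o=bot.get_obs(); print(o["time"],o["ee_pos"],o["tcp_rot"],o["wrist_force"],o["opening"])
p=bot.camera("wrist");pickle.dump(p,open("w13.pkl","wb"))
cv2.imwrite("pics/w13.png",cv2.resize(p["color"][:,:,::-1],(768,576),interpolation=cv2.INTER_CUBIC))
v=np.array(o["ee_pos"][:2])-[.473,.0112]; print(np.linalg.norm(v),np.degrees(np.arctan2(v[1],v[0])))
p=bot.camera("scene")
cv2.imwrite("pics/s13.png",cv2.resize(p["color"][130:250,190:310,::-1],None,fx=5,fy=5,interpolation=cv2.INTER_CUBIC))
E

```

```text
15.85 [0.58725965 0.0035642  0.13554516] [ 179.9999036     0.19913729 -165.67412888] [-0.65234213 -0.12841287  5.50530093] 0.021374191462880207
0.11451451258499612 -3.8233045600762057
```

View pics/w13.png

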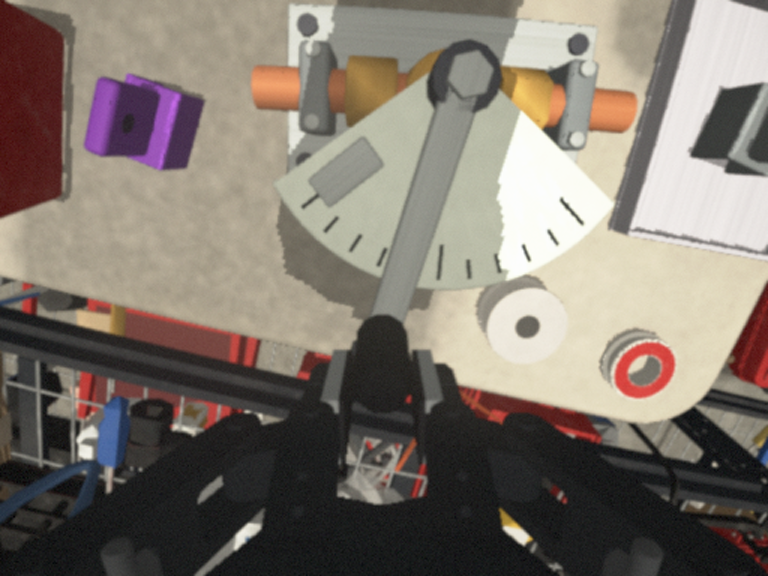

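View pics/s13.png

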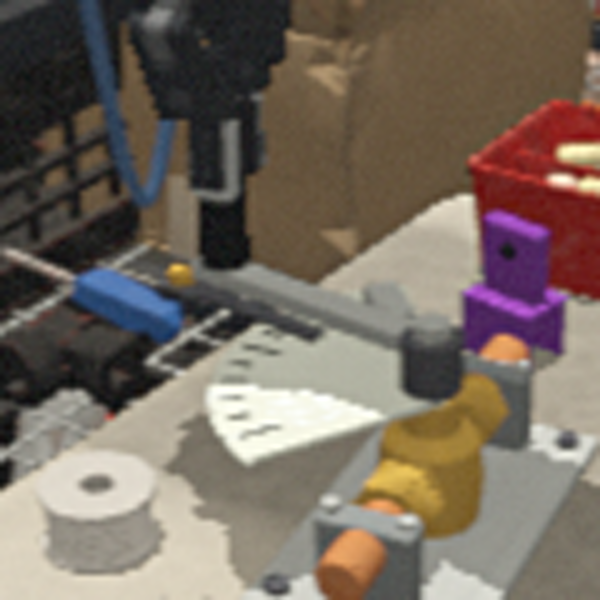

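At the target. Release and rise, then check alignment from above.

Emit:
servo_tool:
  motion:
    - [[0,0,0,0,0,0],[0,0,0,0,0,0],[0,0,0,0,0,0],[0,0,0,0,0,0]]
  gripper: 60

```text
time: 16.35
ee_pos: [0.5867, 0.0037, 0.134]
tcp_rot: [180.0, 0.1, -165.7]
wrist_force: [-0.5, 0.2, -0.2]
opening: 0.0601
```

Emit:
servo_tool:
  motion:
    - [[0,0,-15,0,0,0],[0,0,-35,0,0,0],[0,0,-45,0,0,0],[0,0,-10,0,0,0],[0,0,0,0,0,0]]

```text
time: 16.85
ee_pos: [0.5875, 0.0036, 0.2423]
tcp_rot: [-180.0, 0.4, -165.7]
wrist_force: [-0.4, 0.6, -0.8]
opening: 0.0599
```

```bash
python3 - <<'E'
from workcell import bot
from h import *
import pickle
o=bot.get_obs(); print(o["time"],o["ee_pos"],o["tcp_rot"],o["wrist_force"],o["opening"],o["q"])
p=bot.camera("wrist");pickle.dump(p,open("w14.pkl","wb"))
cv2.imwrite("pics/w14.png",cv2.resize(p["color"][:,:,::-1],(768,576),interpolation=cv2.INTER_CUBIC))
E

```

```text
16.85 [0.5875055  0.00362423 0.24231958] [-179.9787539     0.35641931 -165.67378146] [-0.39551165  0.62847859 -0.7511183 ] 0.05989574773685061 [ 3.21391042e-01  1.02204539e+01  1.73350135e+01  9.67635930e+01
  6.56396579e-02 -1.40045604e+01]
```

View pics/w14.png

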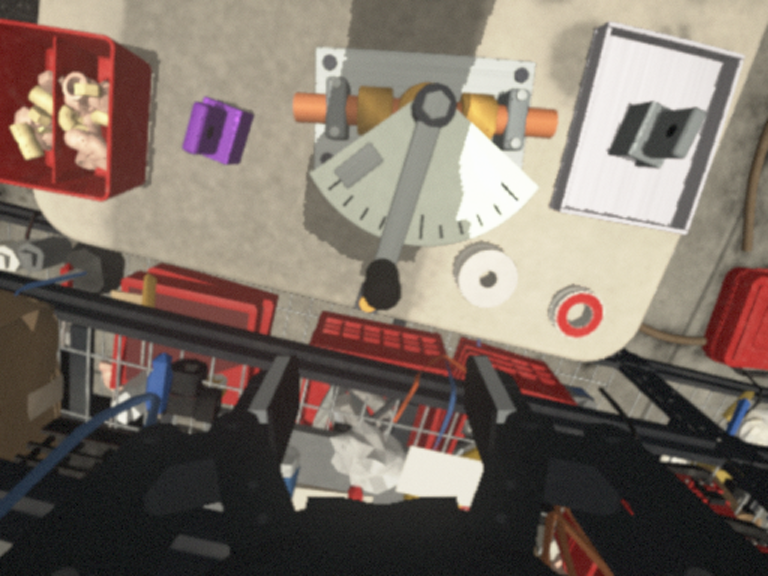

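Emit:
servo_tool:
  motion:
    - [[26,-36,0,0,0,0],[26,-36,0,0,0,0],[26,-36,0,0,0,0],[26,-36,0,0,0,0],[26,-36,0,0,0,0]]

```text
time: 17.4
ee_pos: [0.5038, -0.2042, 0.2371]
tcp_rot: [179.9, -0.0, -165.7]
wrist_force: [-0.2, -0.9, 0.2]
opening: 0.0602
```

Emit:
servo_tool:
  motion:
    - [[26,-36,0,0,0,0],[26,-36,0,0,0,0],[0,0,0,0,0,0]]

```text
time: 17.7
ee_pos: [0.4702, -0.2893, 0.2366]
tcp_rot: [179.9, -0.1, -166.0]
wrist_force: [0.4, 0.7, -1.1]
opening: 0.0599
```

```bash
python3 - <<'E'
from workcell import bot
from h import *
import pickle
o=bot.get_obs(); print(o["time"],o["ee_pos"])
p=bot.camera("top");pickle.dump(p,open("t15.pkl","wb"))
cv2.imwrite("pics/t15.png",cv2.resize(p["color"][140:230,195:295,::-1],None,fx=6,fy=6,interpolation=cv2.INTER_CUBIC))
p=bot.camera("scene");pickle.dump(p,open("s15.pkl","wb"))
cv2.imwrite("pics/s15.png",cv2.resize(p["color"][140:240,190:310,::-1],None,fx=6,fy=6,interpolation=cv2.INTER_CUBIC))
E

```

```text
17.7 [ 0.47015969 -0.28927874  0.23662364]
```

View pics/t15.png

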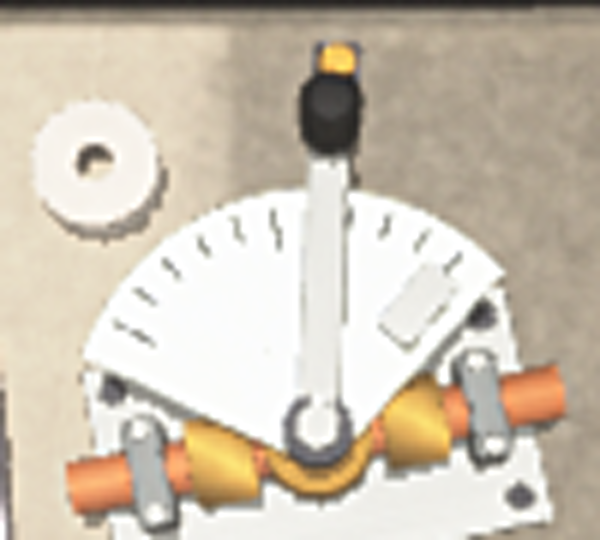

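View pics/s15.png

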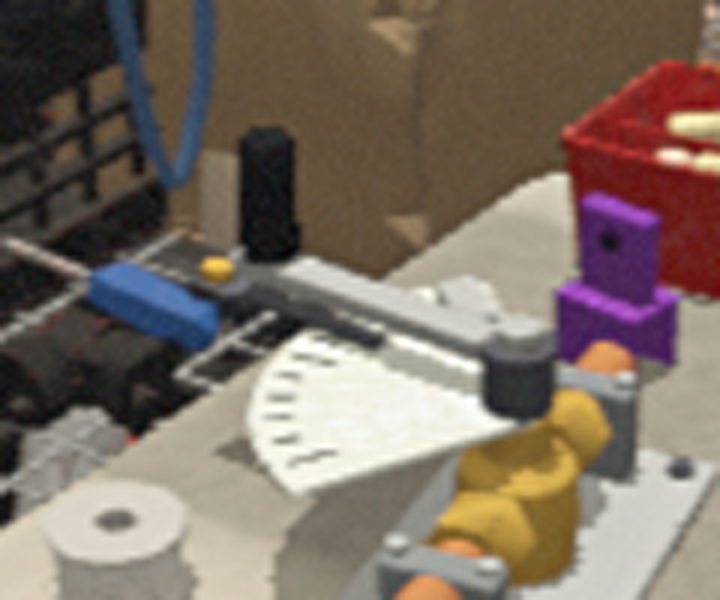

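```bash
python3 - <<'E'
import pickle
from h import *
p=pickle.load(open("t15.pkl","rb")); q=pickle.load(open("t7.pkl","rb"))
f=lambda a,b:(195+(a+.5)/6-.5,140+(b+.5)/6-.5)
g=lambda a,b:(135+(a+.5)/4-.5,130+(b+.5)/4-.5)
A=lambda a,b:np.degrees(np.arctan2(*(b-a)[[1,0]])).round(2)
print("bar",A(at_z(p,f(320.5,390),.098),at_z(p,f(328,170),.098)))
hub=at_z(p,f(320,424),.105); print(hub, "hub->grip",A(hub,at_z(p,f(330,97),.148)),"hub->bar far",A(hub,at_z(p,f(328,170),.098)),"hub->screw",A(hub,at_z(q,g(465,81),.085)))
print("ptr",A(at_z(q,g(458,210),.085),at_z(q,g(465,81),.085)))
# overlays: predicted images for lever angle
H=np.array([hub[0],hub[1]])
img=cv2.resize(p["color"][140:230,195:295,::-1],None,fx=7,fy=6.999,interpolation=cv2.INTER_CUBIC)
im2=cv2.resize(q["color"][140:230,195:295,::-1],None,fx=7,fy=6.999,interpolation=cv2.INTER_CUBIC)
def bar(im,P,ang,w,r0,r1,z,col):
    c,s=np.cos(np.radians(ang)),np.sin(np.radians(ang))
    pts=[proj(P,[H[0]+r*c-y*s,H[1]+r*s+y*c,z]) for r,y in[(r0,-w/2),(r1,-w/2),(r1,w/2),(r0,w/2)]]
    pts=np.array([((u-195+.5)*7,(v-140+.5)*7) for u,v in pts]).astype(int)
    cv2.polylines(im,[pts],True,col,1)
bar(img,p,-4,.016,.02,.130,.098,(0,0,255)); bar(im2,q,-4,.010,.062,.153,.085,(0,0,255))
bar(im2,q,-39.5,.016,.02,.130,.098,(255,0,0))
cv2.imwrite("pics/ov.png",cv2.resize(np.hstack([img[:,100:480],im2[:,100:480]]),None,fx=.95,fy=.95))
E
```

```text
bar -2.3
[0.47597034 0.00993317 0.105     ] hub->grip -2.06 hub->bar far -2.16 hub->screw -3.16
ptr -3.45
```

View pics/ov.png

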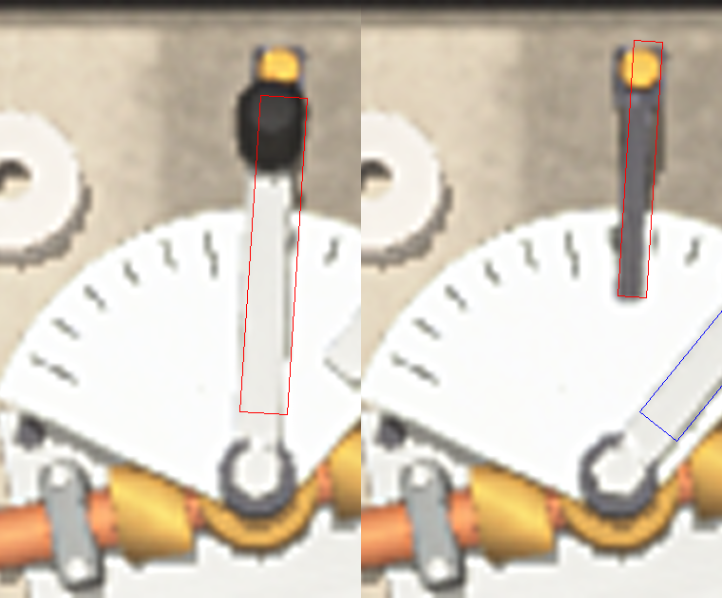

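From the top view the lever reads roughly 1 deg past the pointer (−2.2 against −3.3), within parallax uncertainty. I'll take a wrist view from straight above the lever line to settle this.

```bash
python3 plan.py .56 .006 .26 176.5
```

```text
17.8 [ 0.4718 -0.2861  0.2371] [ 179.84    0.   -165.81] rows 7
[[-22.5, 37.4, -3.2, 0.0, -0.0, 0.044], [-20.8, 38.3, -3.2, 0.0, -0.0, 0.044], [-19.1, 39.2, -3.2, 0.0, -0.0, 0.044], [-17.3, 40.0, -3.2, 0.0, -0.0, 0.044], [-15.5, 40.7, -3.2, 0.0, -0.0, 0.044]]
[[-13.7, 41.4, -3.2, 0.0, -0.0, 0.044], [-11.9, 41.9, -3.3, 0.0, -0.0, 0.044]]
```

Emit:
servo_tool:
  motion:
    - [[-22.5,37.5,-3,0,0,0.044],[-21,38.5,-3,0,0,0.044],[-19,39,-3,0,0,0.044],[-17.5,40,-3,0,0,0.044],[-15.5,40.5,-3,0,0,0.044]]

```text
time: 18.3
ee_pos: [0.5354, -0.0736, 0.2535]
tcp_rot: [179.9, 0.0, -178.3]
wrist_force: [1.3, -1.1, -0.4]
opening: 0.0599
```

Emit:
servo_tool:
  motion:
    - [[-13.5,41.5,-3,0,0,0.044],[-12,42,-3,0,0,0.044],[0,0,0,0,0,0],[0,0,0,0,0,0],[0,0,0,0,0,0]]

```text
time: 18.8
ee_pos: [0.5598, 0.0071, 0.2597]
tcp_rot: [179.9, 0.0, 176.7]
wrist_force: [-0.3, 0.2, 0.6]
opening: 0.0598
```

```bash
python3 - <<'E'
from workcell import bot
from h import *
import pickle
o=bot.get_obs(); print(o["time"],o["ee_pos"],o["tcp_rot"])
p=bot.camera("wrist");pickle.dump(p,open("w16.pkl","wb"))
print(-np.array(p["R"]).T@p["t"])
c=p["color"][40:240,190:320,::-1]
cv2.imwrite("pics/w16.png",cv2.resize(c,None,fx=3,fy=3,interpolation=cv2.INTER_CUBIC))
E

```

```text
18.8 [0.55982873 0.00708987 0.25970468] [1.79936976e+02 2.82101483e-02 1.76740474e+02]
[0.48264305 0.01124594 0.4044572 ]
```

View pics/w16.png

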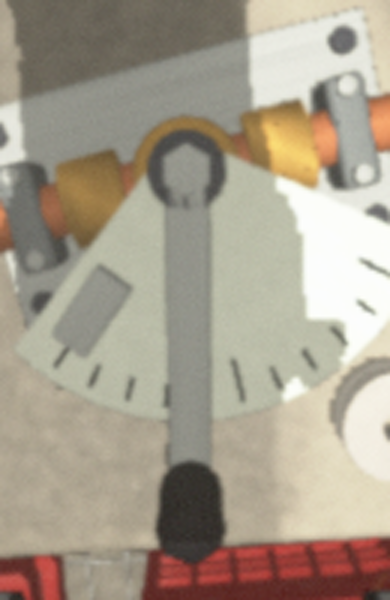

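From over the pivot the grip hides the screw, so I'll compare pointer (earlier close view) and lever (this view) against the quadrant's graduation ticks.

```bash
python3 - <<'E'
from h import *
import pickle
p=pickle.load(open("w9.pkl","rb"))
cv2.imwrite("pics/w9z.png",cv2.resize(p["color"][25:275,230:450,::-1],None,fx=2.4*1.5,fy=2.4,interpolation=cv2.INTER_CUBIC)[:600,:800]) if 0 else cv2.imwrite("pics/w9z.png",cv2.resize(p["color"][130:270,290:420,::-1],None,fx=4.25,fy=4.25,interpolation=cv2.INTER_CUBIC))
p=pickle.load(open("w16.pkl","rb"))
cv2.imwrite("pics/w16z.png",cv2.resize(p["color"][95:235,195:325,::-1],None,fx=4.25,fy=4.25,interpolation=cv2.INTER_CUBIC))
E

```

```text
(no output)
```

View pics/w9z.png

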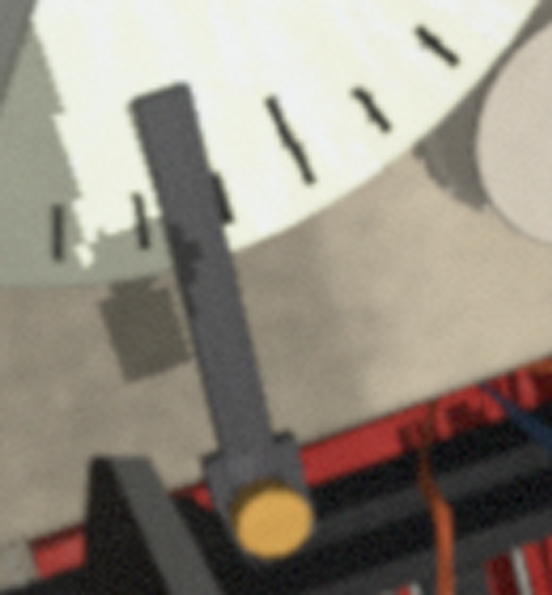

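View pics/w16z.png

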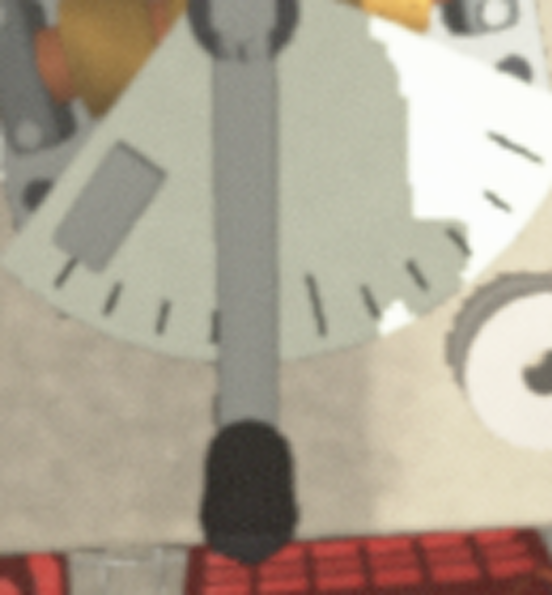

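```bash
python3 - <<'E'
from h import *
import pickle
from scipy.optimize import least_squares
def run(name,ox,oy,ticks,longt,pts,line):
    p=pickle.load(open(name,"rb")); f=lambda a,b:(ox+(a+.5)/4.25-.5,oy+(b+.5)/4.25-.5)
    T=[(d,at_z(p,f(*uv),.073)[:2]) for d,uv in ticks]; L=at_z(p,f(*longt),.073)[:2]
    def res(x):
        r=[]
        for d,X in T:
            a=x[2]+np.radians(d); r+=list((x[:2]+x[3]*np.array([np.cos(a),np.sin(a)])-X)*1000)
        a=x[2]+np.radians(50); v=L-x[:2]; r.append((v[1]*np.cos(a)-v[0]*np.sin(a))*1000)
        return r
    s=least_squares(res,[.474,.011,np.radians(-39.5),.085]); c=s.x[:2]
    print(name,"pivot",c.round(4),"zero dir",np.degrees(s.x[2]).round(2),"r",s.x[3].round(4),"rms",np.sqrt(np.mean(s.fun**2)).round(2))
    W={}
    for n,uv,z in pts:
        X=at_z(p,f(*uv),z)[:2]; W[n]=X; v=X-c; print("  ",n,X.round(4),np.linalg.norm(v).round(4),(np.degrees(np.arctan2(v[1],v[0])-s.x[2])).round(2))
    v=W[line[1]]-W[line[0]]; print("   line",(np.degrees(np.arctan2(v[1],v[0])-s.x[2])).round(2), np.degrees(np.arctan2(v[1],v[0])).round(2))
run("w9.pkl",290,130,[(20,(57,230)),(30,(142,220)),(60,(370,108)),(70,(437,45))],(290,140),[("in",(162,95),.085),("scr",(274,520),.087)],("in","scr"))
run("w16.pkl",195,95,[(0,(66,271)),(10,(112,299)),(20,(163,317)),(60,(371,302)),(70,(417,275)),(80,(457,242)),(90,(497,201))],(316,305),[("barin",(246,90),.098),("barout",(248,400),.098),("grip",(250,535),.148),("hub",(244,10),.105)],("barin","barout"))
E
```

```text
w9.pkl pivot [0.4745 0.0101] zero dir -39.1 r 0.0849 rms 0.13
   in [0.5356 0.0045] 0.0613 33.87
   scr [0.616  0.0007] 0.1418 35.32
   line 36.43 -2.67
w16.pkl pivot [0.4748 0.0097] zero dir -38.92 r 0.0849 rms 0.24
   barin [0.494  0.0094] 0.0192 37.78
   barout [0.5735 0.0052] 0.0988 36.27
   grip [0.591  0.0047] 0.1163 36.44
   hub [0.4753 0.01  ] 0.0006 68.32
   line 35.9 -3.02
```

The estimates agree to within about 1 deg: lever 36.2 deg, pointer 35.6 deg from shut. The saddle is standing in the tray and the arm is clear, so I'll hand in.

```bash
python3 - <<'E'
from workcell import bot
o=bot.get_obs(); print(o["time"],o["ee_pos"],o["wrist_force"])
print(bot.job_done())
E
```

```text
18.85 [0.55984255 0.00653951 0.25986367] [ 0.95082583 -0.6066412   0.0935023 ]
the job is handed in; nothing more can be done
None
```

I lifted the lockout saddle straight off the lever and set it down upright in the metal tray. I then gripped the lever's handle, swung it round to the pointer, let go and backed off. The job was handed in at 18.9 s, with the arm clear of everything; it gave no verdict.

- **Saddle:** after release, the camera images showed it standing near the middle of the tray. The purple look-alike was not touched.
- **Lever and pointer:** against the graduation ticks, the lever reads about 36.2° from shut and the pointer about 35.6° (its estimates ranged from 35.3° to 36.4°). The lever is therefore aligned to within about 1°.
- **Disagreement:** the overhead view read the lever about 1° past the pointer. I judged that within the measuring error and did not correct it.
- **Pointer position:** its screw was in the same place in the overhead images before and after, within about half a pixel, although the grip partly hides it in the last one.
- **Hiccup:** early on, the last wrist joint reached its end stop (the software held it at 180°). I switched to the equivalent half-turn grasp before touching anything.

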